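# Press the cap onto the sample vial

## Task

One of the two lever presses on the coating-lab bench has a sample vial standing in its nest with the metal cap not yet pressed home. Pull that press's lever all the way down to its stop, hold it there for a moment so the cap seats, then ease it slowly back up to rest, keeping hold of its return so that it never springs back. Leave the vial standing in its nest and leave the lever of the other, empty press alone.

Things in the scene. Friction and masses are not known exactly. Their poses are not given: they have to be found in the camera images.
- press_grip (a point): Centre of the flat black grip on the lever of the bench press that has a vial under its ram. Grip 100 mm long (own x), 32 wide (y), 18 thick (z; its flat top face is at +9 mm z). Own +x runs along the lever to the pivot, 210 mm away; the pivot axis is level, along y, 185 mm above the bench. The lever points towards the robot within 15 degrees of -x, rising 25 degrees at rest (grip 274 mm high).
- press_lever (a joint): Angle of that lever, rad: 0 at rest (up), 0.872 at the lower stop (25 degrees below level, grip 96 mm high); fully down is over 0.78. A spring drives it up: about 4 N at the grip at first, 9 N low down, 2 to 4 N more while the cap is pressed. Let go low down it flies back at over 2 rad/s; faster than 1.5 is a failure. It may be let go within 0.06 of rest.
- cap_top (a point): Centre of the top of the aluminium cap (21 mm across, 12 tall) on the amber glass vial (23 mm across) that stands in the press's round nest; z points up along the vial. 95 mm above the bench before pressing, 89 mm when pressed home by the ram, which the lever drives.
- spare_lever (a joint): Angle of the lever of the other press, identical but with an empty nest: 0 at rest, growing downward. Not to be used.
Things that resemble listed ones, but are neither listed nor needed, are in the scene too. Leave any green or purple look-alike of the part that bears cap_top alone.

How it is judged:
By the outcome, as a careful person would: the job done as asked, in the order asked, and still so for the second after the job is handed in, with the robot touching nothing.
It also fails if it takes over 45 s, if anything falls off the work surface, if the arm or the gripper's body presses on something with over 40 N, if the wrist force passes 120 N, or if a joint passes its speed limit or range.

## Robot

A 7-joint arm with a two-finger parallel gripper is mounted at the origin on the work surface. World frame = base frame: x ahead of the robot, y to its left, z up, the work surface at z = 0. Lengths are in m, angles in rad, forces in N, time in s.
With the tool pointing down it reaches from about 0.4 to 0.85 m from the base axis. Payload 10.4 kg.
Tool frame: the origin (TCP) lies midway between the tips of the shut fingers; the grasp point (between the pads) lies 19 mm behind it; x points along the fingers, y is the direction in which the jaws open and shut, and the axes are right-handed (so a half turn about x gives the same grasp; the last joint's range is limited). The gripper opens to 87 mm and grips with 3 to 60 N. Pads are 19 mm wide; open, the fingers measure 117 mm over their backs; the gripper's body (75 mm by 190 mm) begins 51 mm behind the grasp point.
Start: joints at [-1.133, 0.332, -0.065, 1.46, 0.022, 1.35, -0.088], TCP at [0.278, 0.56, 0.183] pointing down, gripper open.
Joint ranges: [-2.6, 2.6], [-0.5, 2.12], [-1.47, 1.34], [0.16, 2.42], [-1.27, 4.41], [0.06, 2.06], [-2.6, 2.6]. Speed limits (rad/s): [2.22, 2.22, 2.79, 2.79, 3.14, 3.14, 3.14].

## Interface

Orientations are given as a unit quaternion [x, y, z, w].
In Python, from bench import r gives the robot as it stands.
- The arm moves only by the shell command python3 -m jog 'ROWS' [OPENING] [FORCE]. ROWS is JSON, a list of rows, each an object with "slide": the shift along the tool's x, y, z in cm, a list of three; "roll": the turn about the tool's x in degrees. A call has 1 to 5 rows; each row is the pose to reach, as a shift and turn from the pose measured when the call began, along the tool's axes at that moment; what a row does not reach only later rows make up. A row lasts 1/12 s, in which the tool goes at most 41.7 mm and 7.16 degrees, less where a joint would pass 70% of its speed; a pose out of reach is approached as far as the arm can. A call with a gripper value outside its range is refused whole. OPENING is the closure, from 0 (fully open) to 1 (shut), set as the call begins (- or left out, the last holds). The fingers move at their own pace and stop on an object; FORCE is the grip in N (left out, the last holds). Time passes only in rows, so rows that repeat a pose let the fingers close. It gives the time, the measured TCP pose, the force and the opening at its end, in the units of the state.
- r.read_state(): the state, without advancing time (a new reading comes with each control period).
- r.camera(name): name is "side" or "top" or "wrist"; returns the picture (480x640x3 uint8, red, green, blue); there is no depth.
- r.camera_info(name): a dict with "intrinsics" (3x3 intrinsics, pixels), "R" (3x3) and "t" (3): a world point X has camera coordinates R X + t; the wrist camera has in their place "hand_eye" (4x4, takes a point from camera to tool coordinates, whose origin is the TCP and whose axes are the tool frame's). Camera axes: x right, y down, z forward; pixel columns grow to the right and rows downward; lengths in m; the calibration is good to about 2 mm. A picture is of the moment at which its call begins: read the wrist's pose just before it. camera_info takes no time and is no camera call.
- r.close_job(): hands the job in, once; it reports no verdict.
The state is a dict: "time": time; "joint_positions": joint angles; "joint_vel": joint speeds; "joint_torque": joint torques, N m; "ee_pos": TCP position; "eef_rot": TCP orientation; "ft_force": force on the tool from outside, world axes, zero at the start; "torque": the same for the moment, N m; "width": finger opening in m.
Only numpy, scipy, OpenCV 4.12 (cv2) and the standard library are available. Lean on these libraries where they do the work, as an engineer would, in place of code of your own. Each camera call takes 0.05 s, during which the arm holds its last target.

## Working session

There is one attempt and no reset: what is moved stays moved. The work goes in short steps, Python scripts to look and compute and a shell command to move; the robot and the scene stay as the last step left them, time stands still between calls to the robot, and variables do not carry over. Pictures are saved under pics/ and viewed, and the job is handed in when it is done.

```bash
mkdir -p pics; ls
python3 - <<'E'
from bench import r
import cv2,json
s=r.read_state();print(s)
for n in("side","top"):
    im=r.camera(n);cv2.imwrite(f"pics/{n}0.png",im[:,:,::-1]);i=r.camera_info(n);print(n,{k:(v.tolist() if hasattr(v,'tolist') else v) for k,v in i.items()})
print(r.camera_info("wrist"))
E
```

```text
pics
{'time': 0.0, 'joint_positions': array([-1.13264055,  0.33283371, -0.06471693,  1.46094933,  0.0216083 ,
        1.34990595, -0.0885072 ]), 'joint_vel': array([ 0.00071875,  0.00020798, -0.00061466,  0.00056045, -0.00160143,
        0.00033663, -0.0005108 ]), 'joint_torque': array([ 1.06421478e-03, -6.23270202e+01,  2.52293749e-02, -3.89894521e+01,
       -6.12200168e-02,  3.97442188e-02,  1.28635734e-04]), 'ee_pos': array([0.27769312, 0.55942069, 0.18227404]), 'eef_rot': array([ 0.16096662,  0.68851664, -0.16194065,  0.68833844]), 'ft_force': array([-0.09138573,  1.00106965, -0.56349572]), 'torque': array([0.02349557, 0.01187291, 0.00979486]), 'width': 0.0870707842231328}
side {'intrinsics': [[605.1948690049674, 0.0, 318.99365415448517], [0.0, 605.1948690049674, 235.78717185211937], [0.0, 0.0, 1.0]], 'R': [[0.6818152471880031, -0.7312121070044796, -0.021373424433892913], [-0.35382153254871235, -0.30406491250474454, -0.8845082543924407], [0.6402642359267323, 0.6106335918974252, -0.46603468179911905]], 't': [-0.422336558275076, 0.3807493857842645, 0.7338657231271268]}
top {'intri
[... 217 characters left out ...]
11944224143504385, -0.16464904045507944], [0.16397722401851267, -0.04429704447885552, -0.9854690466237999]], 't': [0.002296761829868692, 0.6265542527159871, 0.808714860621797]}
{'intrinsics': array([[356.39567908,   0.        , 322.611026  ],
       [  0.        , 356.39567908, 238.05862472],
       [  0.        ,   0.        ,   1.        ]]), 'hand_eye': array([[-3.04555308e-04, -2.78435581e-01,  9.60454858e-01,
        -2.02069989e-01],
       [ 9.99999701e-01, -7.68132042e-04,  9.44135218e-05,
         4.78852962e-04],
       [ 7.11468067e-04,  9.60454599e-01,  2.78435732e-01,
        -7.49719596e-02],
       [ 0.00000000e+00,  0.00000000e+00,  0.00000000e+00,
         1.00000000e+00]])}
```

View pics/side0.png

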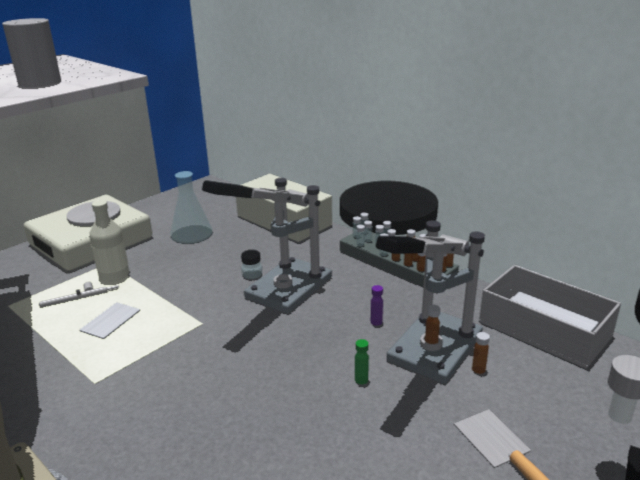

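View pics/top0.png

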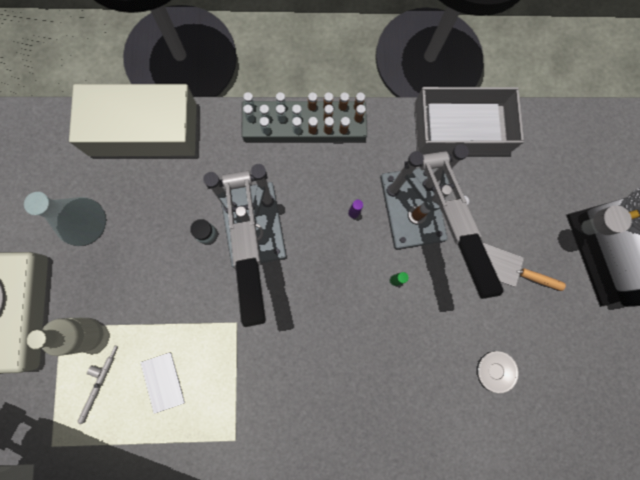

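The side view shows two presses. The left one has its nest at (284,277), which looks empty. The right one has an amber vial in its nest at (432,325), and a loose amber vial stands beside it at (481,350). The green (361,362) and purple (377,305) vials are decoys. The right press fits, so I'll confirm it in a crop and measure the grip.

```bash
cat > h.py <<'E'
import numpy as np,cv2
from bench import r
def ray(n,u,v):
    i=r.camera_info(n);K,R,t=map(np.array,(i["intrinsics"],i["R"],i["t"]))
    d=R.T@np.linalg.solve(K,[u,v,1]);return -R.T@t,d
def onz(n,p,z):
    c,d=ray(n,*p);return c+d*(z-c[2])/d[2]
def proj(n,X):
    i=r.camera_info(n);K,R,t=map(np.array,(i["intrinsics"],i["R"],i["t"]))
    q=K@(R@np.array(X)+t);return q[:2]/q[2]
def tri(a,b):
    (c1,d1),(c2,d2)=a,b
    s=np.linalg.lstsq(np.c_[d1,-d2],c2-c1,rcond=None)[0]
    p,q=c1+s[0]*d1,c2+s[1]*d2;return (p+q)/2,np.linalg.norm(p-q)
E
python3 - <<'E'
from h import *
a=cv2.imread("pics/side0.png");b=cv2.imread("pics/top0.png")
c=np.hstack([cv2.resize(a[210:390,370:510],(400,514),interpolation=2),cv2.resize(a[170:310,235:345],(400,514),interpolation=2)])
cv2.imwrite("pics/crop.png",c)
for n,im,(x0,y0,x1,y1) in(("top",b,(440,215,510,310)),("side",a,(370,225,426,262))):
    m=((im.max(2)<45)*255).astype(np.uint8); m2=np.zeros_like(m);m2[y0:y1,x0:x1]=m[y0:y1,x0:x1]
    k=max(cv2.findContours(m2,0,2)[0],key=cv2.contourArea);rc=cv2.minAreaRect(k);print(n,rc,cv2.boxPoints(rc).tolist(),cv2.boundingRect(k),cv2.contourArea(k))
    if n=="top":tc=rc
    o=cv2.drawContours(im.copy(),[k],-1,(0,0,255),1)
    cv2.imwrite(f"pics/g_{n}.png",cv2.resize(o[y0-20:y1+20,x0-20:x1+20],None,fx=4,fy=4))
E
```

```text
top ((479.7544250488281, 265.8106689453125), (67.61539459228516, 23.384618759155273), 67.38013458251953) [[455.95855712890625, 239.10060119628906], [477.54437255859375, 230.1065216064453], [503.55029296875, 292.520751953125], [481.9644775390625, 301.51483154296875]] (459, 235, 44, 63) 1371.0
side ((399.5, 245.0), (16.0, 47.0), 90.0) [[376.0, 237.0], [423.0, 237.0], [423.0, 253.0], [376.0, 253.0]] (376, 237, 48, 17) 633.0
```

View pics/crop.png

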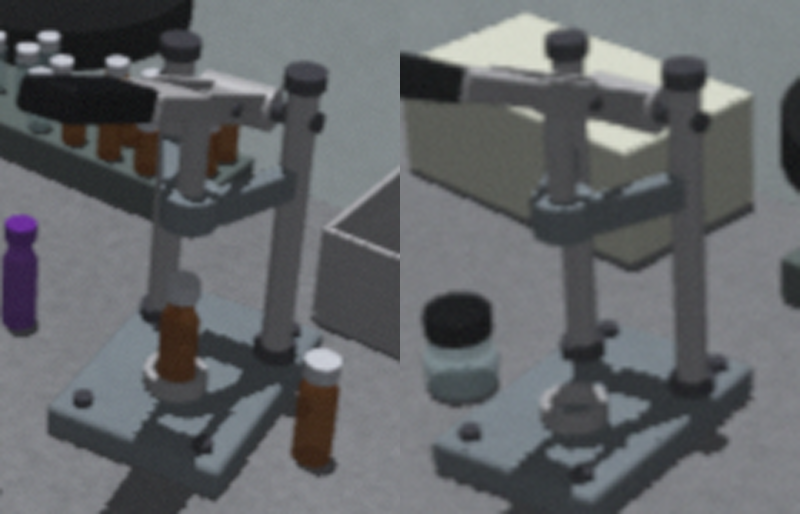

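View pics/g_top.png

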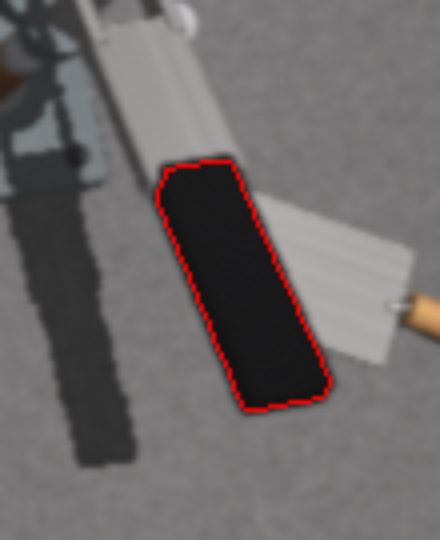

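View pics/g_side.png

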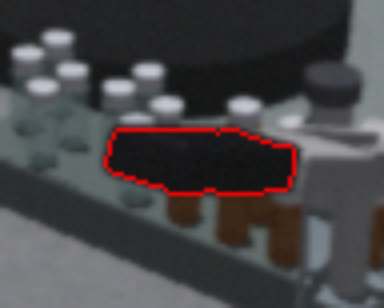

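The crops confirm it: the right press has a capped amber vial in its nest, while the left press's nest is an empty ring. Next I'll cast the grip's corners from the top view.

Run:
```python
from h import *
from scipy.spatial.transform import Rotation as Ro
print("cam",ray("top",0,0)[0])
s,c=np.sin(np.radians(25)),np.cos(np.radians(25))
zn=.185+.26*s+.009*c; zf=.185+.16*s+.009*c
P=[onz("top",p,z) for p,z in(((480,298),zn),((502.5,292.5),zn),((460.5,238),zf),((479.5,235),zf))]
print(np.round(P,4))
near,far=(P[0]+P[1])/2,(P[2]+P[3])/2
d=(far-near);yaw=np.arctan2(d[1],d[0]);print("len",np.linalg.norm(d),"w",np.linalg.norm(P[0]-P[1]),"yaw",np.degrees(yaw))
for e in((0,2),(1,3)):
  q=P[e[1]]-P[e[0]];print(np.degrees(np.arctan2(q[1],q[0])))
n=np.array([s*np.cos(yaw),s*np.sin(yaw),c]);n[:2]*=1
g=(near+far)/2-.009*n;print("grip",g)
# centroid of contour method
g2=onz("top",(479.75,265.8),.274+.008);print(g2)
h=np.array([np.cos(yaw),np.sin(yaw),0]);print("pivot",g+h*.21*c)
print("side proj",proj("side",g),"expect ~399.5,245")
for L in(-.05,.05):
  print(proj("side",g+L*np.r_[h[:2]*c,-s]))
print(Ro.from_quat(r.read_state()["eef_rot"]).as_matrix().round(3))
# cap, vial
print("vial cap tri",tri(ray("side",436,306),ray("top",421,209)))
```

```text
cam [0.48539083 0.03063432 0.90002917]
[[ 0.5006 -0.2103  0.303 ]
 [ 0.5074 -0.242   0.303 ]
 [ 0.5902 -0.205   0.2608]
 [ 0.5943 -0.234   0.2608]]
len 0.09806826928611395 w 0.03240451870339682 yaw 4.320768803102034
3.3884799693784204
5.2795024527450805
grip [ 0.54432706 -0.22313099  0.27374983]
[ 0.54636997 -0.22205698  0.282     ]
pivot [ 0.73411077 -0.2087919   0.27374983]
side proj [397.43790331 246.03977937] expect ~399.5,245
[379.17556812 245.28329061]
[413.96354626 246.72432836]
[[-0.001  0.445  0.896]
 [-0.001  0.896 -0.445]
 [-1.    -0.001  0.   ]]
vial cap tri (array([ 0.67964793, -0.20130333,  0.09345874]), np.float64(0.01578887954164142))
```

The grip centre is at about (0.545,-0.223,0.274) with yaw about 4.3°, and the side projection agrees within 2 px. I'll grip it across its width with the tool pointing down and carry it along its arc. First I raise the tool and turn the jaws.

```bash
cat >> h.py <<'E'
from scipy.spatial.transform import Rotation as Ro
def delta(T,yaw=None):
    s=r.read_state();M=Ro.from_quat(s["eef_rot"]).as_matrix()
    print("t",round(s["time"],2),"tcp",s["ee_pos"].round(4),"tilt",M[:,0].round(3),"zyaw",np.degrees(np.arctan2(M[1,2],M[0,2])).round(2),"F",s["ft_force"].round(1),"w",round(s["width"],4))
    for t in np.atleast_2d(T): print(t.round(4),"-> cm",(M.T@(t-s["ee_pos"])*100).round(2))
E
python3 -m jog '[{"slide":[-22,0,0],"roll":-15},{"slide":[-22,0,0],"roll":-30.7},{"slide":[-22,0,0],"roll":-30.7},{"slide":[-22,0,0],"roll":-30.7},{"slide":[-22,0,0],"roll":-30.7}]' 0
python3 -c "
from h import *
delta([[.5443,-.2231,.40]])"
```

```text
time: 0.52
ee_pos: [0.2777, 0.5591, 0.3933]
eef_rot: [-0.03, 0.707, 0.029, 0.706]
ft_force: [1.1, 1.3, 0.1]
width: 0.0872
t 0.52 tcp [0.2777 0.5591 0.3933] tilt [-0.001 -0.001 -1.   ] zyaw 4.72 F [1.1 1.3 0.1] w 0.0872
[ 0.5443 -0.2231  0.4   ] -> cm [ -0.57 -80.15  20.12]
```

```bash
python3 -m jog '[{"slide":[-1,-4,1]},{"slide":[-1,-8,2]},{"slide":[-1,-12,3]},{"slide":[-1,-16,4]},{"slide":[-1,-20,5]}]'
python3 -m jog '[{"slide":[0,-4,1]},{"slide":[0,-8,2]},{"slide":[0,-12,3]},{"slide":[0,-16,4]},{"slide":[0,-20,5]}]'
python3 -m jog '[{"slide":[0,-4,1]},{"slide":[0,-8,2]},{"slide":[0,-12,3]},{"slide":[0,-16,4]},{"slide":[0,-20,5]}]'
python3 -c "
from h import *
delta([[.5443,-.2231,.40]])"
```

```text
t 0.52 tcp [0.2777 0.5591 0.3933] tilt [-0.001 -0.001 -1.   ] zyaw 4.72 F [1.1 1.3 0.1] w 0.0872
[ 0.5443 -0.2231  0.4   ] -> cm [ -0.57 -80.15  20.12]invalid input at $[0]: expected keys slide, roll
invalid input at $[0]: expected keys slide, roll
invalid input at $[0]: expected keys slide, roll
```

```bash
python3 -m jog '[{"slide":[-1,-4,1],"roll":0},{"slide":[-1,-8,2],"roll":0},{"slide":[-1,-12,3],"roll":0},{"slide":[-1,-16,4],"roll":0},{"slide":[-1,-20,5],"roll":0}]'
python3 -m jog '[{"slide":[0,-4,1],"roll":0},{"slide":[0,-8,2],"roll":0},{"slide":[0,-12,3],"roll":0},{"slide":[0,-16,4],"roll":0},{"slide":[0,-20,5],"roll":0}]'
python3 -m jog '[{"slide":[0,-4,1],"roll":0},{"slide":[0,-8,2],"roll":0},{"slide":[0,-12,3],"roll":0},{"slide":[0,-16,4],"roll":0},{"slide":[0,-20,5],"roll":0}]'
python3 -c "
from h import *
delta([[.5443,-.2231,.40]])"
```

```text
time: 0.93
ee_pos: [0.3443, 0.3618, 0.4032]
eef_rot: [-0.03, 0.707, 0.029, 0.706]
ft_force: [-0.1, 0.6, 0.1]
width: 0.0871
time: 1.35
ee_pos: [0.4107, 0.1644, 0.4033]
eef_rot: [-0.03, 0.707, 0.029, 0.706]
ft_force: [1.8, 0.2, -0.8]
width: 0.0869
time: 1.77
ee_pos: [0.4769, -0.033, 0.4035]
eef_rot: [-0.03, 0.707, 0.029, 0.706]
ft_force: [1.2, 1.1, -1.1]
width: 0.087
t 1.77 tcp [ 0.4769 -0.033   0.4035] tilt [-0.001 -0.001 -1.   ] zyaw 4.72 F [ 1.2  1.1 -1.1] w 0.087
[ 0.5443 -0.2231  0.4   ] -> cm [  0.37 -19.5    5.15]
```

```bash
python3 -m jog '[{"slide":[0,-4,1],"roll":0},{"slide":[0,-8,2],"roll":0},{"slide":[0,-12,3],"roll":0},{"slide":[0,-16,4.2],"roll":0},{"slide":[0,-19.5,5.1],"roll":0}]'
python3 -m jog '[{"slide":[0,0,0],"roll":0},{"slide":[0,0,0],"roll":0}]'
python3 - <<'E'
from h import *
s=r.read_state()
im=r.camera("wrist");cv2.imwrite("pics/w1.png",im[:,:,::-1])
delta([[.5443,-.2231,.255]])
i=r.camera_info("wrist");H=i["hand_eye"];K=i["intrinsics"]
M=Ro.from_quat(s["eef_rot"]).as_matrix()
def pw(X):
    q=M.T@(np.array(X)-s["ee_pos"]);c=np.linalg.inv(H)@np.r_[q,1];u=K@c[:3];return u[:2]/u[2]
for X in([.5006,-.2103,.303],[.5074,-.242,.303],[.5902,-.205,.2608],[.5943,-.234,.2608]):print(pw(X).round(1))
E
```

```text
time: 2.18
ee_pos: [0.5442, -0.2253, 0.4034]
eef_rot: [-0.03, 0.707, 0.029, 0.706]
ft_force: [0.5, 1.1, 0.1]
width: 0.0868
time: 2.35
ee_pos: [0.5437, -0.2277, 0.4019]
eef_rot: [-0.029, 0.708, 0.027, 0.705]
ft_force: [-0.1, 0.1, -0.1]
width: 0.0872
t 2.4 tcp [ 0.544  -0.2258  0.4026] tilt [-0.003 -0.002 -1.   ] zyaw 4.64 F [ 0.1  0.7 -0.1] w 0.0868
[ 0.5443 -0.2231  0.255 ] -> cm [14.76  0.3   0.1 ]
[348.  176.6]
[309.7 181.7]
[341.9 260.8]
[313.2 262.4]
```

View pics/w1.png

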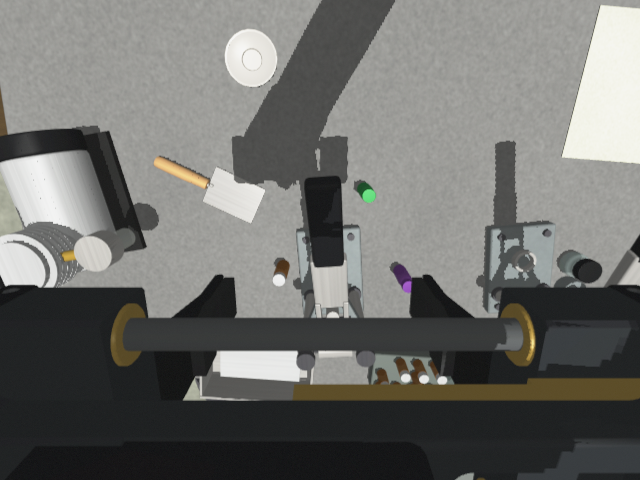

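The wrist view shows the black grip from (323,178) to (328,266), centred between the fingers. I'll refine it with a mask.

Run:
```python
from h import *
im=cv2.imread("pics/w1.png");s=r.read_state()
i=r.camera_info("wrist");H=i["hand_eye"];K=i["intrinsics"]
M=Ro.from_quat(s["eef_rot"]).as_matrix()
sn=np.sin(np.radians(25));c=H[:3,3];C=M@c+s["ee_pos"]
for row,L in((190,.248),(215,.215),(240,.185),(258,.168)):
    xs=np.where(im[row,290:360].max(1)<50)[0]+290
    z=.185+L*sn+.009*.906
    o=[]
    for u in (xs.min(),xs.max()+1):
        d=M@H[:3,:3]@np.linalg.solve(K,[u,row,1]);o.append(C+d*(z-C[2])/d[2])
    print(row,xs.min(),xs.max(),np.round(o,4).tolist(),np.mean(o,0).round(4))
```

```text
190 305 340 [[0.5159, -0.2438, 0.298], [0.5135, -0.2128, 0.298]] [ 0.5147 -0.2283  0.298 ]
215 307 341 [[0.5409, -0.241, 0.284], [0.5383, -0.2089, 0.284]] [ 0.5396 -0.2249  0.284 ]
240 310 342 [[0.5683, -0.2367, 0.2713], [0.5657, -0.2046, 0.2713]] [ 0.567  -0.2207  0.2713]
258 313 343 [[0.5891, -0.2325, 0.2642], [0.5866, -0.2012, 0.2642]] [ 0.5878 -0.2168  0.2642]
```

Yaw by the wrist view is about 8.5–9°, which also fits the direction to the vial. I'll turn 4°, descend and grip.

```bash
python3 -m jog '[{"slide":[3,0.1,0.1],"roll":-4},{"slide":[6,0.1,0.1],"roll":-4},{"slide":[9,0.1,0.1],"roll":-4},{"slide":[12,0.1,0.1],"roll":-4},{"slide":[14,0.1,0.1],"roll":-4}]' 0
python3 -m jog '[{"slide":[0.8,0,0],"roll":0},{"slide":[0.8,0,0],"roll":0}]'
python3 - <<'E'
from h import *
delta([[.545,-.2245,.255]])
im=r.camera("side");cv2.imwrite("pics/s2.png",im[:,:,::-1])
E
```

```text
time: 2.82
ee_pos: [0.5439, -0.2223, 0.2602]
eef_rot: [-0.054, 0.706, 0.054, 0.704]
ft_force: [-1.2, 0.9, 1.0]
width: 0.0866
time: 2.98
ee_pos: [0.5433, -0.2197, 0.2507]
eef_rot: [-0.055, 0.707, 0.056, 0.703]
ft_force: [-0.6, 0.7, -0.2]
width: 0.0869
t 2.98 tcp [ 0.5433 -0.2197  0.2507] tilt [-0.006  0.002 -1.   ] zyaw 8.99 F [-0.6  0.7 -0.2] w 0.0869
[ 0.545  -0.2245  0.255 ] -> cm [-0.43 -0.5   0.09]
```

View pics/s2.png

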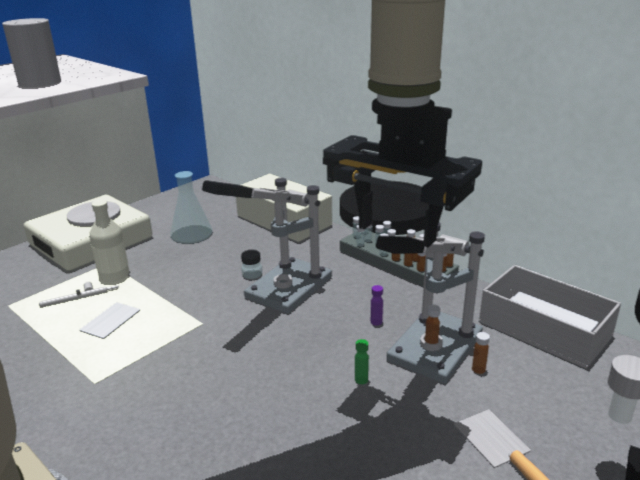

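The fingers straddle the grip, and the lever is still at rest. I'll correct the few millimetres of offset and close.

```bash
python3 -m jog '[{"slide":[-0.4,-0.4,0.1],"roll":0},{"slide":[-0.4,-0.4,0.1],"roll":0},{"slide":[-0.4,-0.4,0.1],"roll":0}]'
python3 -m jog '[{"slide":[0,0,0],"roll":0},{"slide":[0,0,0],"roll":0},{"slide":[0,0,0],"roll":0},{"slide":[0,0,0],"roll":0},{"slide":[0,0,0],"roll":0}]' 1 25
python3 -m jog '[{"slide":[0,0,0],"roll":0},{"slide":[0,0,0],"roll":0},{"slide":[0,0,0],"roll":0}]'
python3 -c "
from h import *
delta([[.545,-.2245,.255]])"
```

```text
time: 3.28
ee_pos: [0.5464, -0.2249, 0.2582]
eef_rot: [-0.055, 0.706, 0.055, 0.704]
ft_force: [0.7, 1.1, 0.2]
width: 0.087
time: 3.7
ee_pos: [0.5463, -0.2249, 0.2582]
eef_rot: [-0.055, 0.706, 0.055, 0.704]
ft_force: [-0.1, -1.3, 0.4]
width: 0.0612
time: 3.95
ee_pos: [0.5463, -0.2248, 0.2582]
eef_rot: [-0.055, 0.706, 0.055, 0.704]
ft_force: [0.5, -0.2, -0.4]
width: 0.0419
t 3.95 tcp [ 0.5463 -0.2248  0.2582] tilt [-0.002  0.    -1.   ] zyaw 8.94 F [ 0.5 -0.2 -0.4] w 0.0419
[ 0.545  -0.2245  0.255 ] -> cm [ 0.32  0.05 -0.13]
```

```bash
python3 -m jog '[{"slide":[0.3,0,-0.1],"roll":0},{"slide":[0.3,0,-0.1],"roll":0},{"slide":[0.3,0,-0.1],"roll":0},{"slide":[0.3,0,-0.1],"roll":0},{"slide":[0.3,0,-0.1],"roll":0}]' 1 40
python3 - <<'E'
from h import *
# arc: grasp at grip centre; relative displacement (forward z_tool, down x_tool) in cm from rest
for a in np.arange(0,.9,.08):
    th=np.radians(25)-a
    print(round(a,2),"down",round(21*(np.sin(np.radians(25))-np.sin(th)),2),"fwd",round(21*(np.cos(np.radians(25))-np.cos(th)),2))
delta([[.545,-.2245,.255]])
E
```

```text
time: 4.37
ee_pos: [0.5453, -0.225, 0.2552]
eef_rot: [-0.055, 0.706, 0.055, 0.704]
ft_force: [-0.4, -0.6, 0.4]
width: 0.0085
0.0 down 0.0 fwd 0.0
0.08 down 1.55 fwd -0.65
0.16 down 3.15 fwd -1.17
0.24 down 4.78 fwd -1.56
0.32 down 6.44 fwd -1.83
0.4 down 8.11 fwd -1.95
0.48 down 9.79 fwd -1.95
0.56 down 11.47 fwd -1.81
0.64 down 13.12 fwd -1.53
0.72 down 14.75 fwd -1.13
0.8 down 16.34 fwd -0.59
0.88 down 17.89 fwd 0.07
t 4.37 tcp [ 0.5453 -0.225   0.2552] tilt [-0.002  0.    -1.   ] zyaw 8.94 F [-0.4 -0.6  0.4] w 0.0085
[ 0.545  -0.2245  0.255 ] -> cm [ 0.02  0.05 -0.03]
```

The opening fell to 8.5 mm on a 32 mm grip, so the jaws missed it. I'll look.

Run:
```python
from h import *
s=r.read_state()
a=r.camera("side");b=r.camera("wrist");t=r.camera("top")
cv2.imwrite("pics/s3.png",np.hstack([cv2.resize(a[120:280,330:500,::-1],(400,376)),cv2.resize(t[190:330,400:540,::-1],(376,376))]))
cv2.imwrite("pics/w3.png",b[:,:,::-1]);delta([0,0,0])
```

```text
t 4.52 tcp [ 0.5453 -0.225   0.2552] tilt [-0.002  0.    -1.   ] zyaw 8.94 F [-0.5  0.5  0.5] w 0.002
[0 0 0] -> cm [ 25.63  30.69 -50.33]
```

View pics/s3.png

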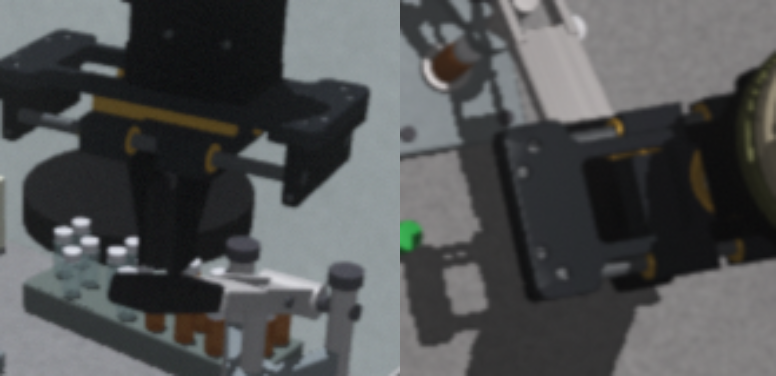

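View pics/w3.png

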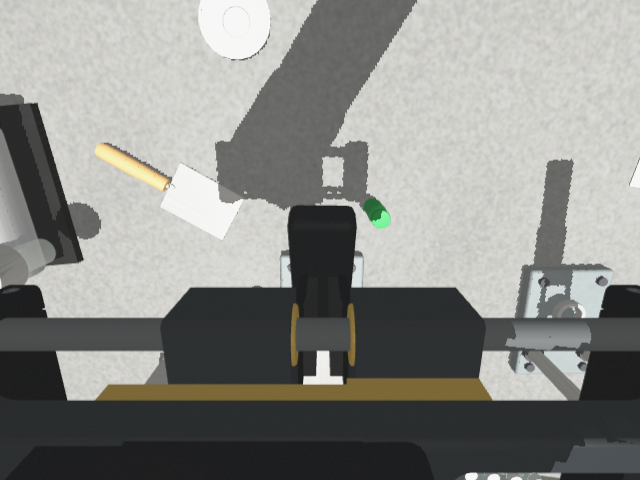

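Run:
```python
from h import *
print(proj("side",[.5453,-.225,.2552]),proj("side",[.5453,-.225,.2742]),proj("top",[.5453,-.225,.2552]))
a=r.camera("side");b=r.camera("wrist")
g=lambda x:(255*(x/255.)**.4).astype(np.uint8)
cv2.imwrite("pics/e4.png",np.hstack([cv2.resize(g(a[190:270,365:455,::-1]),(450,400),interpolation=2),cv2.resize(g(b[195:395,270:380,::-1]),(330,600),interpolation=2)[:400]]))
s=r.read_state();i=r.camera_info("wrist");H=i["hand_eye"];K=i["intrinsics"]
for p in([0,0,0],[-.019,0,0],[-.07,0,0]):
    c=np.linalg.inv(H)@np.r_[p,1];u=K@c[:3];print(p,u[:2]/u[2])
print(s["joint_torque"].round(1),s["width"])
```

```text
[398.44315272 258.11462679] [399.00284818 245.92005552] [474.61601511 268.38243864]
[0, 0, 0] [323.37467818 264.07952551]
[-0.019, 0, 0] [323.46837473 276.08767726]
[-0.07, 0, 0] [323.83431485 322.98657143]
[ -0.  -47.7   6.6 -39.3   0.1   0.1  -0. ] 0.0005576624552275639
```

View pics/e4.png

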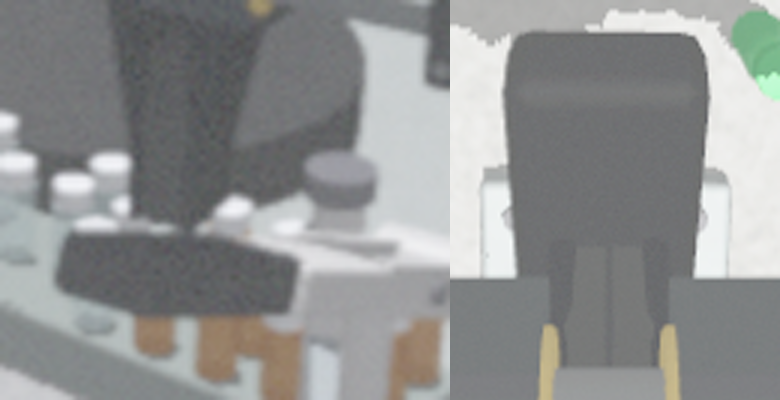

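The grip has not moved, yet the shut fingertips vanish into its outline and there is no force. The wrist view shows the fingers only down to row 277, where the tips should show at 264. The sides give no resistance to the jaws, so I can't pinch it. I'll open, back off upward, shut the fingers and press on the flat top face, watching the force.

```bash
python3 -m jog '[{"slide":[0,0,0],"roll":0},{"slide":[0,0,0],"roll":0},{"slide":[0,0,0],"roll":0},{"slide":[0,0,0],"roll":0},{"slide":[0,0,0],"roll":0}]' 0 
python3 -m jog '[{"slide":[0,0,0],"roll":0},{"slide":[0,0,0],"roll":0},{"slide":[0,0,0],"roll":0},{"slide":[0,0,0],"roll":0},{"slide":[0,0,0],"roll":0}]'
python3 -m jog '[{"slide":[0,0,0],"roll":0},{"slide":[-3,0,0],"roll":0},{"slide":[-5,0,0],"roll":0},{"slide":[-6,0,0],"roll":0},{"slide":[-6,0,0],"roll":0}]'
python3 - <<'E'
from h import *
delta([.545,-.2245,.30])
a=r.camera("side");b=r.camera("wrist")
g=lambda x:(255*(x/255.)**.5).astype(np.uint8)
cv2.imwrite("pics/e5.png",np.hstack([cv2.resize(g(a[150:280,350:500,::-1]),(400,347)),cv2.resize(g(b[150:400,180:460,::-1]),(389,347))]))
E
```

```text
time: 5.03
ee_pos: [0.5453, -0.225, 0.2552]
eef_rot: [-0.055, 0.706, 0.055, 0.704]
ft_force: [0.1, 0.3, -0.7]
width: 0.0264
time: 5.45
ee_pos: [0.5453, -0.225, 0.2552]
eef_rot: [-0.055, 0.706, 0.055, 0.704]
ft_force: [-0.0, 0.4, 0.8]
width: 0.0597
time: 5.87
ee_pos: [0.5463, -0.2256, 0.3172]
eef_rot: [-0.055, 0.704, 0.055, 0.705]
ft_force: [0.8, -0.6, -0.7]
width: 0.0853
t 5.87 tcp [ 0.5463 -0.2256  0.3172] tilt [ 0.001 -0.001 -1.   ] zyaw 8.93 F [ 0.8 -0.6 -0.7] w 0.0853
[ 0.545  -0.2245  0.3   ] -> cm [ 1.72  0.12 -0.11]
```

View pics/e5.png

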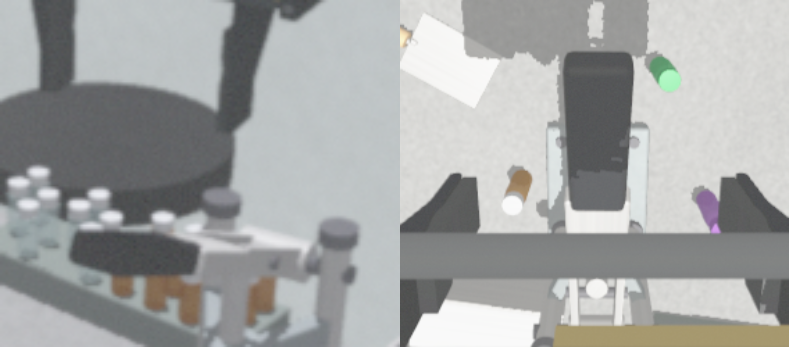

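The fingers may really end higher than the reported TCP, with the tips hovering above the grip. I'll check where they end in enhanced views.

Run:
```python
from h import *
s=r.read_state();M=Ro.from_quat(s["eef_rot"]).as_matrix();p=s["ee_pos"]
a=r.camera("side");b=r.camera("wrist")
g=lambda x:np.ascontiguousarray((255*(x/255.)**.35).astype(np.uint8)[:,:,::-1])
A=g(a);B=g(b)
i=r.camera_info("wrist");H=i["hand_eye"];K=i["intrinsics"]
for x in(0,-.019,-.04):
  for y in(-.0435,.0435):
    q=np.array([x,y,0]);u=proj("side",M@q+p);c=K@(np.linalg.inv(H)@np.r_[q,1])[:3];w=c[:2]/c[2]
    print(x,y,u.round(0),w.round(0))
    for im,v in((A,u),(B,w)):cv2.circle(im,(int(round(v[0])),int(round(v[1]))),1,(0,0,255),-1)
cv2.imwrite("pics/e6.png",np.hstack([cv2.resize(A[150:260,345:455],(400,400),interpolation=2),cv2.resize(B[240:340,210:310],(200,200),interpolation=2).repeat(2,0)[:400],cv2.resize(B[240:340,390:440],(200,400),interpolation=2)]))
```

```text
0 -0.0435 [431. 227.] [251. 264.]
0 0.0435 [372. 212.] [395. 264.]
-0.019 -0.0435 [432. 214.] [245. 276.]
-0.019 0.0435 [372. 199.] [402. 276.]
-0.04 -0.0435 [433. 199.] [236. 292.]
-0.04 0.0435 [372. 185.] [411. 292.]
```

View pics/e6.png

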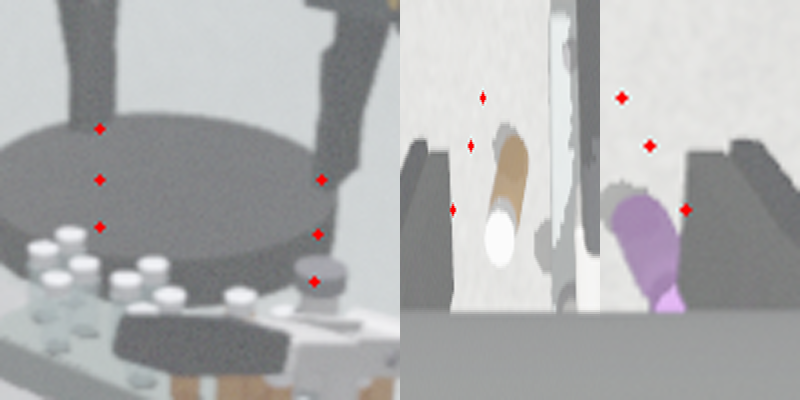

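The open fingertips end about 37 mm behind the reported TCP: side view tips at rows 184 and 201, against 212 and 227 predicted. So at z=0.255 the jaws shut just above the grip, and nothing passed through it. I'll shut the fingers and press on the flat top face instead, finding contact by force. The spring keeps the lever against the fingers both ways.

```bash
python3 -m jog '[{"slide":[1,0.1,-0.1],"roll":0},{"slide":[2.5,0.1,-0.1],"roll":0},{"slide":[4,0.1,-0.1],"roll":0},{"slide":[5,0.1,-0.1],"roll":0},{"slide":[5,0.1,-0.1],"roll":0}]' 1 40
python3 -m jog '[{"slide":[0,0,0],"roll":0},{"slide":[0,0,0],"roll":0},{"slide":[0,0,0],"roll":0},{"slide":[0,0,0],"roll":0},{"slide":[0,0,0],"roll":0}]'
python3 -m jog '[{"slide":[0,0,0],"roll":0},{"slide":[0,0,0],"roll":0},{"slide":[0,0,0],"roll":0}]'
python3 -c "
from h import *
delta([.545,-.2245,.255])"
```

```text
time: 6.48
ee_pos: [0.5425, -0.2232, 0.2607]
eef_rot: [-0.054, 0.708, 0.056, 0.702]
ft_force: [0.0, 0.1, 0.4]
width: 0.0614
time: 6.9
ee_pos: [0.5427, -0.2233, 0.2613]
eef_rot: [-0.054, 0.707, 0.056, 0.702]
ft_force: [0.9, 0.2, 0.3]
width: 0.0285
time: 7.15
ee_pos: [0.5428, -0.2233, 0.2614]
eef_rot: [-0.054, 0.707, 0.056, 0.703]
ft_force: [-0.7, 0.5, 0.1]
width: 0.0081
t 7.15 tcp [ 0.5428 -0.2233  0.2614] tilt [-0.007  0.002 -1.   ] zyaw 8.95 F [-0.7  0.5  0.1] w 0.0081
[ 0.545  -0.2245  0.255 ] -> cm [ 0.64 -0.15  0.21]
```

```bash
python3 -m jog '[{"slide":[0.3,-0.1,0.1],"roll":0},{"slide":[0.6,-0.1,0.1],"roll":0},{"slide":[0.9,-0.1,0.1],"roll":0},{"slide":[1.0,-0.1,0.1],"roll":0}]'
python3 -m jog '[{"slide":[0.2,0,0],"roll":0},{"slide":[0.4,0,0],"roll":0},{"slide":[0.5,0,0],"roll":0},{"slide":[0.5,0,0],"roll":0}]'
python3 -m jog '[{"slide":[0.2,0,0],"roll":0},{"slide":[0.4,0,0],"roll":0},{"slide":[0.5,0,0],"roll":0},{"slide":[0.5,0,0],"roll":0}]'
```

```text
time: 7.48
ee_pos: [0.5437, -0.2242, 0.2508]
eef_rot: [-0.054, 0.708, 0.056, 0.702]
ft_force: [-1.2, -0.8, 2.6]
width: 0.0006
time: 7.82
ee_pos: [0.5436, -0.2243, 0.2458]
eef_rot: [-0.054, 0.708, 0.056, 0.702]
ft_force: [0.1, -0.4, 2.6]
width: 0.0004
time: 8.15
ee_pos: [0.5435, -0.2243, 0.2405]
eef_rot: [-0.054, 0.708, 0.056, 0.702]
ft_force: [-0.1, -1.0, 3.1]
width: 0.0004
```

Contact is at z≈0.251, with about 3 N upward as expected. I'll continue and check the view.

```bash
python3 -m jog '[{"slide":[0.7,0,-0.3],"roll":0},{"slide":[1.4,0,-0.6],"roll":0},{"slide":[2.1,0,-0.8],"roll":0},{"slide":[2.8,0,-1.0],"roll":0},{"slide":[3.5,0,-1.2],"roll":0}]'
python3 - <<'E'
from h import *
a=r.camera("side");cv2.imwrite("pics/s7.png",cv2.resize(a[120:400,340:540,::-1],(428,600)))
E
```

```text
time: 8.57
ee_pos: [0.531, -0.2262, 0.205]
eef_rot: [-0.054, 0.708, 0.056, 0.702]
ft_force: [0.4, -1.0, 5.0]
width: 0.0005
```

View pics/s7.png

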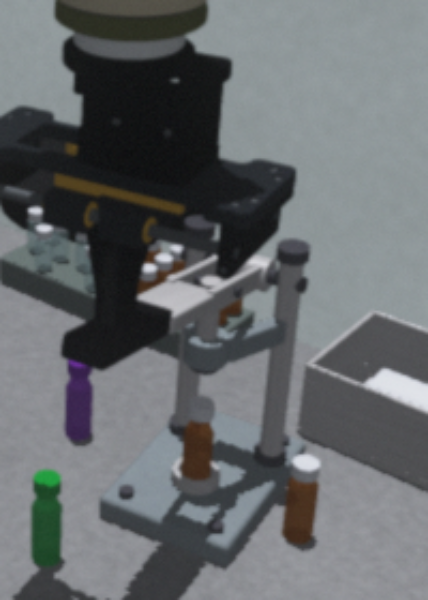

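The lever follows the fingers down, and the vial stands under the ram. I'll continue.

```bash
python3 -m jog '[{"slide":[0.7,0,-0.1],"roll":0},{"slide":[1.4,0,-0.2],"roll":0},{"slide":[2.1,0,-0.3],"roll":0},{"slide":[2.8,0,-0.3],"roll":0},{"slide":[3.5,0,-0.3],"roll":0}]'
python3 -m jog '[{"slide":[0.7,0,0],"roll":0},{"slide":[1.4,0,0],"roll":0},{"slide":[2.1,0,0.1],"roll":0},{"slide":[2.8,0,0.2],"roll":0},{"slide":[3.5,0,0.3],"roll":0}]'
python3 -m jog '[{"slide":[0.6,0,0.1],"roll":0},{"slide":[1.2,0,0.2],"roll":0},{"slide":[1.8,0,0.4],"roll":0},{"slide":[2.4,0,0.6],"roll":0},{"slide":[3,0,0.8],"roll":0}]'
```

```text
time: 9.03
ee_pos: [0.5262, -0.227, 0.1684]
eef_rot: [-0.054, 0.709, 0.056, 0.701]
ft_force: [-4.5, -1.0, 6.7]
width: 0.0001
time: 9.45
ee_pos: [0.5273, -0.2271, 0.1329]
eef_rot: [-0.053, 0.71, 0.055, 0.7]
ft_force: [-7.3, -0.5, 7.6]
width: 0.0003
time: 9.87
ee_pos: [0.5323, -0.2265, 0.102]
eef_rot: [-0.053, 0.711, 0.055, 0.699]
ft_force: [-10.3, -0.6, 8.1]
width: 0.0003
```

```bash
python3 -m jog '[{"slide":[0.5,0,0.2],"roll":0},{"slide":[1.0,0,0.4],"roll":0},{"slide":[1.5,0,0.6],"roll":0},{"slide":[1.8,0,0.7],"roll":0}]'
python3 -m jog '[{"slide":[0.3,0,0.1],"roll":0},{"slide":[0.6,0,0.2],"roll":0},{"slide":[0.8,0,0.3],"roll":0}]'
python3 - <<'E'
from h import *
delta([.545,-.2245,.074])
a=r.camera("side");cv2.imwrite("pics/s8.png",cv2.resize(a[120:400,340:540,::-1],(428,600)))
E
```

```text
time: 10.2
ee_pos: [0.5372, -0.2257, 0.0832]
eef_rot: [-0.052, 0.712, 0.055, 0.698]
ft_force: [-8.0, 0.4, 9.8]
width: 0.0004
time: 10.45
ee_pos: [0.5397, -0.2254, 0.0755]
eef_rot: [-0.052, 0.713, 0.055, 0.698]
ft_force: [-5.4, 1.1, 11.9]
width: 0.0007
t 10.45 tcp [ 0.5397 -0.2254  0.0755] tilt [-0.021  0.003 -1.   ] zyaw 8.67 F [-5.4  1.1 11.9] w 0.0007
[ 0.545  -0.2245  0.074 ] -> cm [0.14 0.   0.54]
```

View pics/s8.png

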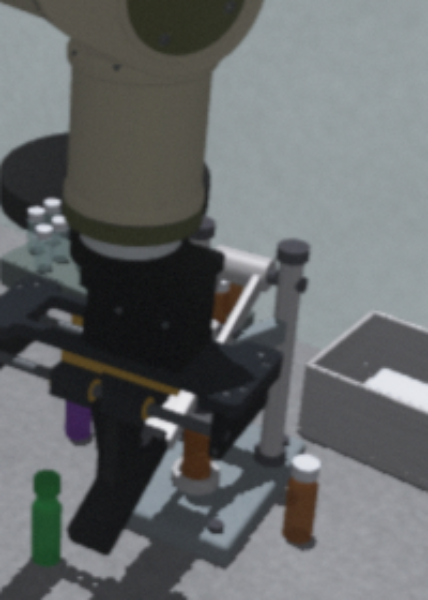

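The lever is close to its stop, with the force at 12 N. I'll go on in small steps until the force rises.

```bash
python3 -m jog '[{"slide":[0.2,0,0.1],"roll":0},{"slide":[0.3,0,0.1],"roll":0},{"slide":[0.3,0,0.1],"roll":0}]'
python3 -m jog '[{"slide":[0.2,0,0.1],"roll":0},{"slide":[0.3,0,0.1],"roll":0},{"slide":[0.3,0,0.1],"roll":0}]'
```

```text
time: 10.75
ee_pos: [0.5407, -0.2252, 0.0726]
eef_rot: [-0.052, 0.713, 0.055, 0.698]
ft_force: [-3.1, 0.5, 10.4]
width: 0.0006
time: 11.0
ee_pos: [0.5417, -0.225, 0.0702]
eef_rot: [-0.052, 0.712, 0.055, 0.698]
ft_force: [-2.4, 2.0, 11.3]
width: 0.0004
```

```bash
python3 -m jog '[{"slide":[0.2,0,0],"roll":0},{"slide":[0.3,0,0],"roll":0},{"slide":[0.3,0,0],"roll":0}]'
python3 -m jog '[{"slide":[0.2,0,0],"roll":0},{"slide":[0.3,0,0],"roll":0},{"slide":[0.3,0,0],"roll":0}]'
```

```text
time: 11.25
ee_pos: [0.5424, -0.225, 0.0684]
eef_rot: [-0.052, 0.712, 0.055, 0.698]
ft_force: [-2.6, 2.1, 15.2]
width: 0.0004
time: 11.5
ee_pos: [0.5428, -0.2249, 0.0676]
eef_rot: [-0.051, 0.711, 0.056, 0.699]
ft_force: [-9.3, 4.6, 27.3]
width: 0.0006
```

The force jumped to 27 N with almost no movement, so this is the stop. I'll hold about 1 s and look.

```bash
python3 -m jog '[{"slide":[0.2,0,0],"roll":0},{"slide":[0.2,0,0],"roll":0},{"slide":[0.2,0,0],"roll":0},{"slide":[0.2,0,0],"roll":0},{"slide":[0.2,0,0],"roll":0}]'
python3 -m jog '[{"slide":[0.2,0,0],"roll":0},{"slide":[0.2,0,0],"roll":0},{"slide":[0.2,0,0],"roll":0},{"slide":[0.2,0,0],"roll":0},{"slide":[0.2,0,0],"roll":0}]'
python3 - <<'E'
from h import *
delta([.545,-.2245,.074])
a=r.camera("side");t=r.camera("top");cv2.imwrite("pics/s9.png",np.hstack([cv2.resize(a[200:400,340:540,::-1],(400,400)),cv2.resize(t[130:330,380:580,::-1],(400,400))]))
E
```

```text
time: 11.92
ee_pos: [0.5429, -0.2248, 0.0677]
eef_rot: [-0.051, 0.711, 0.056, 0.699]
ft_force: [-10.1, 3.7, 25.7]
width: 0.0001
time: 12.33
ee_pos: [0.5429, -0.2248, 0.0677]
eef_rot: [-0.05, 0.711, 0.056, 0.699]
ft_force: [-8.3, 3.5, 25.3]
width: 0.0004
t 12.33 tcp [ 0.5429 -0.2248  0.0677] tilt [-0.016  0.007 -1.   ] zyaw 8.64 F [-8.3  3.5 25.3] w 0.0004
[ 0.545  -0.2245  0.074 ] -> cm [-0.64  0.01  0.21]
```

View pics/s9.png

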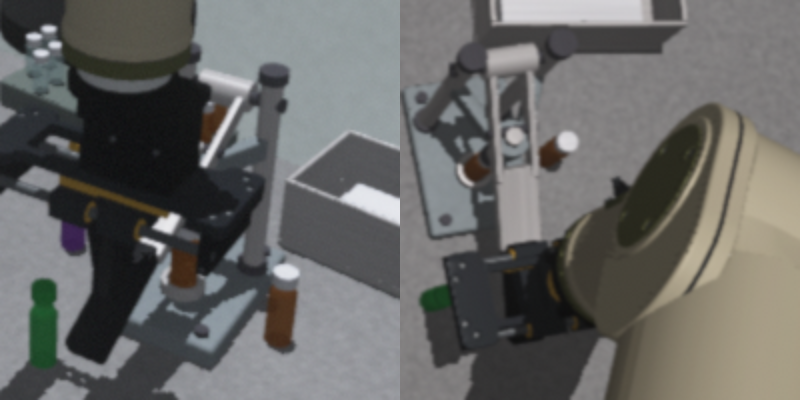

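Run:
```python
from h import *
y=np.radians(8.7);h=np.r_[np.cos(y),np.sin(y),0]
g=np.array([.545,-.2245,.274]);P=g+h*.21*np.cos(np.radians(25));P[2]=.185
for a in(.6,.7,.78,.872):
    th=np.radians(25)-a
    n=h*np.sin(th)+np.r_[0,0,np.cos(th)]
    E=P-.26*h*np.cos(th)+np.r_[0,0,.26*np.sin(th)]
    print(a,[proj("side",E+n*k).round(0).tolist() for k in(.009,-.009)])
```

```text
0.6 [[372.0, 345.0], [373.0, 354.0]]
0.7 [[373.0, 358.0], [375.0, 366.0]]
0.78 [[375.0, 367.0], [377.0, 374.0]]
0.872 [[377.0, 376.0], [380.0, 382.0]]
```

The grip's near end at about (381,376) matches an angle of about 0.84–0.87, so the lever is at its stop, and it has been held for over a second. Now I ease it up at about 5 mm per row.

```bash
python3 -m jog '[{"slide":[-0.2,0,0],"roll":0},{"slide":[-0.5,0,-0.1],"roll":0},{"slide":[-0.9,0,-0.3],"roll":0},{"slide":[-1.3,0,-0.4],"roll":0},{"slide":[-1.7,0,-0.6],"roll":0}]'
python3 -m jog '[{"slide":[-0.5,0,-0.1],"roll":0},{"slide":[-1,0,-0.3],"roll":0},{"slide":[-1.5,0,-0.4],"roll":0},{"slide":[-2,0,-0.6],"roll":0},{"slide":[-2.5,0,-0.7],"roll":0}]'
python3 -m jog '[{"slide":[-0.5,0,-0.1],"roll":0},{"slide":[-1,0,-0.2],"roll":0},{"slide":[-1.5,0,-0.2],"roll":0},{"slide":[-2,0,-0.3],"roll":0},{"slide":[-2.5,0,-0.3],"roll":0}]'
python3 -m jog '[{"slide":[-0.5,0,0],"roll":0},{"slide":[-1,0,0],"roll":0},{"slide":[-1.5,0,0],"roll":0},{"slide":[-2,0,0],"roll":0},{"slide":[-2.5,0,0],"roll":0}]'
python3 -m jog '[{"slide":[-0.5,0,0],"roll":0},{"slide":[-1,0,0],"roll":0},{"slide":[-1.5,0,0.1],"roll":0},{"slide":[-2,0,0.2],"roll":0},{"slide":[-2.5,0,0.3],"roll":0}]'
```

```text
time: 12.85
ee_pos: [0.5365, -0.2257, 0.0849]
eef_rot: [-0.05, 0.711, 0.056, 0.699]
ft_force: [-3.1, 1.2, 8.3]
width: 0.0002
time: 13.27
ee_pos: [0.5303, -0.2265, 0.1107]
eef_rot: [-0.05, 0.711, 0.057, 0.699]
ft_force: [-0.7, 1.3, 8.3]
width: 0.0006
time: 13.68
ee_pos: [0.5276, -0.2269, 0.1361]
eef_rot: [-0.05, 0.711, 0.057, 0.699]
ft_force: [-2.7, 1.3, 6.2]
width: 0.0005
time: 14.1
ee_pos: [0.5278, -0.2268, 0.1614]
eef_rot: [-0.049, 0.711, 0.057, 0.699]
ft_force: [-0.3, 2.2, 4.2]
width: 0.0006
time: 14.52
ee_pos: [0.531, -0.2264, 0.1866]
eef_rot: [-0.049, 0.711, 0.057, 0.699]
ft_force: [-0.4, 2.0, 4.3]
width: 0.0004
```

```bash
python3 -m jog '[{"slide":[-0.5,0,0.1],"roll":0},{"slide":[-1,0,0.2],"roll":0},{"slide":[-1.5,0,0.4],"roll":0},{"slide":[-2,0,0.5],"roll":0},{"slide":[-2.5,0,0.6],"roll":0}]'
python3 -m jog '[{"slide":[-0.5,0,0.1],"roll":0},{"slide":[-1,0,0.3],"roll":0},{"slide":[-1.5,0,0.4],"roll":0},{"slide":[-2,0,0.6],"roll":0},{"slide":[-2.4,0,0.7],"roll":0}]'
python3 -m jog '[{"slide":[-0.3,0,0.1],"roll":0},{"slide":[-0.6,0,0.2],"roll":0},{"slide":[-0.9,0,0.2],"roll":0},{"slide":[-1.2,0,0.2],"roll":0}]'
python3 -m jog '[{"slide":[-0.2,0,0],"roll":0},{"slide":[-0.4,0,0],"roll":0},{"slide":[-0.6,0,0],"roll":0},{"slide":[-0.8,0,0],"roll":0},{"slide":[-1,0,0],"roll":0}]'
python3 - <<'E'
from h import *
a=r.camera("side");cv2.imwrite("pics/s10.png",cv2.resize(a[200:400,340:540,::-1],(600,600)))
E
```

```text
time: 14.93
ee_pos: [0.5376, -0.2256, 0.2118]
eef_rot: [-0.049, 0.711, 0.057, 0.699]
ft_force: [1.5, 1.6, 2.2]
width: 0.0002
time: 15.35
ee_pos: [0.5455, -0.2247, 0.2362]
eef_rot: [-0.049, 0.711, 0.057, 0.699]
ft_force: [1.4, 1.0, 2.6]
width: 0.0007
time: 15.68
ee_pos: [0.5476, -0.2246, 0.2483]
eef_rot: [-0.05, 0.711, 0.057, 0.699]
ft_force: [2.2, -0.1, 1.4]
width: 0.0003
time: 16.1
ee_pos: [0.5475, -0.2248, 0.2583]
eef_rot: [-0.049, 0.711, 0.057, 0.699]
ft_force: [-0.2, 0.3, -0.4]
width: 0.0005
```

View pics/s10.png

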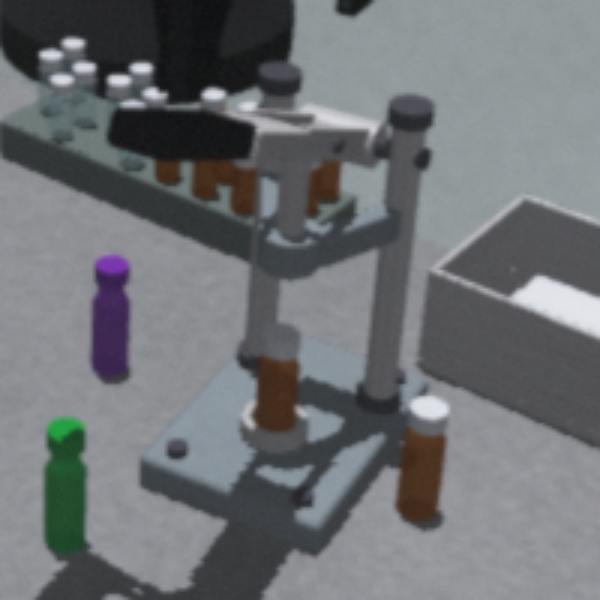

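The lever is back at rest, at (377–425, 234–253) as before, and the vial stands in its nest. I'll retreat upward and compare the cap with the first picture.

```bash
python3 -m jog '[{"slide":[-2,0,0],"roll":0},{"slide":[-5,0,0],"roll":0},{"slide":[-8,0,0],"roll":0},{"slide":[-11,0,0],"roll":0},{"slide":[-12,0,0],"roll":0}]'
python3 -m jog '[{"slide":[0,0,0],"roll":0},{"slide":[0,0,0],"roll":0},{"slide":[0,0,0],"roll":0}]'
python3 - <<'E'
from h import *
delta([0,0,0])
a=r.camera("side")[:,:,::-1];b=cv2.imread("pics/side0.png")
cv2.imwrite("pics/full.png",a)
cv2.imwrite("pics/cmp.png",np.hstack([cv2.resize(x[225:365,370:490],(400,467),interpolation=2) for x in(b,a)]))
d=cv2.absdiff(a,b).max(2)[170:310,200:345];print("spare diff",(d>40).sum())
for x in(b,a):print(x[298:330,432:437].mean(1).astype(int).tolist())
E
```

```text
time: 16.57
ee_pos: [0.5504, -0.2265, 0.3831]
eef_rot: [-0.05, 0.71, 0.057, 0.7]
ft_force: [0.1, -0.2, -0.1]
width: 0.0003
time: 16.82
ee_pos: [0.5502, -0.2264, 0.382]
eef_rot: [-0.05, 0.71, 0.057, 0.7]
ft_force: [-0.1, 0.1, -0.3]
width: 0.0005
t 16.82 tcp [ 0.5502 -0.2264  0.382 ] tilt [-0.015  0.009 -1.   ] zyaw 8.66 F [-0.1  0.1 -0.3] w 0.0005
[0 0 0] -> cm [ 39.21  30.24 -50.47]
spare diff 0
[[118, 114, 112], [117, 114, 112], [122, 118, 117], [122, 118, 117], [121, 118, 116], [118, 114, 113], [109, 104, 103], [91, 87, 85], [85, 80, 78], [84, 79, 78], [84, 80, 78], [84, 80, 78], [84, 80, 77], [87, 82, 81], [91, 86, 84], [90, 85, 83], [91, 86, 85], [90, 85, 83], [86, 83, 83], [54, 60, 71], [31, 45, 66], [27, 45, 68], [28, 44, 70], [27, 45, 70], [27, 44, 68], [25, 42, 63], [25, 40, 61], [24, 38, 58], [24, 38, 58], [24, 37, 57], [24, 37, 56], [25, 38, 58]]
[[122, 118, 116], [123, 118, 117], [125, 121, 120], [127, 123, 122], [125, 120, 119], [124, 120, 119], [126, 122, 121], [128, 124, 123], [127, 123, 122], [115, 111, 109], [97, 93, 92], [88, 83, 81], [88, 84, 82], [88, 84, 82], [86, 83, 80], [87, 83, 82], [92, 88, 86], [94, 89, 87], [94, 89, 87], [94, 90, 88], [94, 90, 88], [87, 85, 85], [56, 63, 78], [31, 48, 73], [29, 46, 71], [28, 44, 68], [26, 41, 63], [25, 39, 60], [24, 38, 59], [24, 38, 59], [26, 39, 59], [25, 38, 59]]
```

View pics/cmp.png

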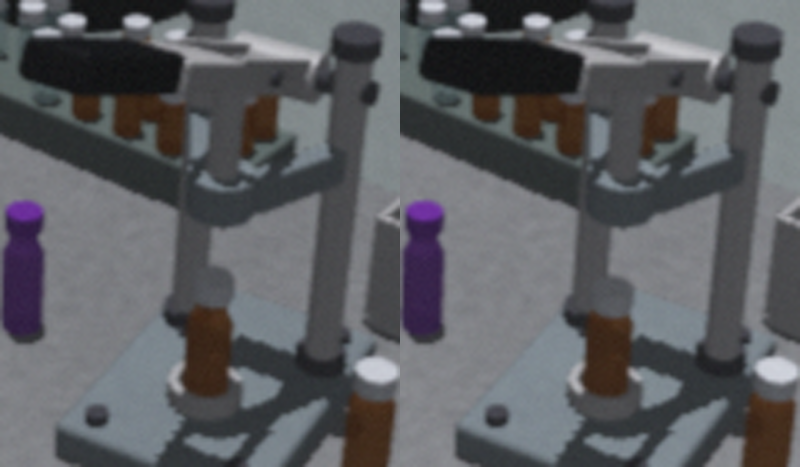

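The cap has dropped about 3 px, which is about the expected 6 mm at this view, and the vial is upright. The spare press is unchanged. I'm handing in.

```bash
python3 -c "
from bench import r
print(r.close_job())"
```

```text
the job is handed in; nothing more can be done
None
```

I pressed the lever of the right-hand press (the one with the amber vial) down to its stop. I held it there for about 1 s at 25 N, then eased it back to rest over about 3.5 s with the fingers on it all the way.

**First try missed:** I meant to pinch the grip, but the jaws shut in the air just above it without touching it. In the images the fingertips end about 37 mm short of the reported TCP. I then pressed on the grip's flat top with shut fingers, finding contact by force.

**Last checks:**
- **Stop reached:** the force jumped to 27 N with almost no further movement. The grip's end in the side view put the lever at about 0.84–0.87 rad.
- **Cap:** it sits about 3 px lower in the side view, roughly the expected 6 mm, though that is a coarse measure.
- **Vial and lever:** the vial stands in its nest, and the lever looks the same as at the start.
- **Spare press:** comparing the first and last side views shows no change there.
- **Robot and time:** the arm is clear above the press and the contact force is about zero. About 17 s had passed when I handed in.

The lever's return speed was not measured directly. It followed the tool at about 60 mm/s, or roughly 0.3 rad/s, with upward force on the fingers until rest.

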